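# Lock the clamp head and set its screw a quarter turn off

## Robot

A 6-joint arm with a two-finger parallel gripper is mounted at the origin on the work surface. World frame = base frame: x ahead of the robot, y to its left, z up, the work surface at z = 0. Lengths are in m, angles in degrees, forces in N, time in s.
With the tool pointing down it reaches from about 0.4 to 0.825 m from the base axis. Payload 7 kg.
Tool frame: the origin (TCP) lies on the front face of the gripper's body, between the roots of the fingers; the fingertips stand 66 mm ahead of it and the grasp point (between the pads) lies 47 mm ahead of it; z points along the fingers, y is the line along which they close (so a half turn about z gives the same grasp; the last joint's range is limited). The gripper opens to 88 mm and grips with 3 to 60 N. Pads are 19 mm wide; open, the fingers measure 130 mm over their backs; the gripper's body (78 mm by 193 mm) begins 47 mm behind the grasp point.
Start: joints at [85.376, 20.546, 0.682, 0, -70.136, -16.507], TCP at [0.243, 0.63, 0.292] pointing down, gripper open.
Joint ranges: [-176.03, 176.03], [-82.01, 121.73], [-58.28, 71.71], [-173.87, 95.51], [-174.79, -0.11], [-173.66, 173.66]. Speed limits (degrees/s): [136.94, 136.94, 172.46, 180, 180, 180].

## Interface

Orientations are given as [roll, pitch, yaw] about the fixed x, y, z axes, in that order (R = Rz(yaw) Ry(pitch) Rx(roll)).
In Python, from plant import ctrl gives the robot as it stands.
- The arm moves only by the tool send_rows, never from a script. Its argument "deltas" is a list of rows, each a list of 2 entries, a list of its own where there are three numbers: the shift along the tool's x, y, z each as a share of 800 mm, from -1 to 1, then the turn about the tool's z as a share of 90 degrees, from -1 to 1. A call has exactly 5 rows; each row is the pose to reach, as a shift and turn from the pose commanded when the call began, along the tool's axes at that moment; what a row does not reach only later rows make up. A row lasts 1/12 s, in which the tool goes at most 41.7 mm and 7.16 degrees, less where a joint would pass 70% of its speed; a pose out of reach is approached as far as the arm can. A call with a number of a shift or a turn outside -1 to 1 is refused whole. A call with a gripper value outside its range is refused whole. "gripper" is the opening, from 0 (shut) to 1 (fully open), set as the call begins (left out, the last holds). The fingers move at their own pace and stop on an object; the grip force is fixed at half the most. Time passes only in rows, so rows that repeat a pose let the fingers close, or fill a call up. It gives the time, the measured TCP pose, the force, the opening and the grip force at its end, in the units of the state.
- ctrl.get_obs(): the state, without advancing time (a new reading comes with each control period).
- ctrl.snapshot(name): name is "side" or "top"; returns a dict with "color" (420x560x3 uint8, red, green, blue), "vertical_fov" (degrees; the focal length in pixels is half the picture's height over the tangent of half this angle, whatever the lens; pixels are square), "cx", "cy" (the principal point, pixels), "rvec" (rotation vector, rad) and "tvec" (3), from world to camera coordinates, as OpenCV has them. Camera axes: x right, y down, z forward; pixel columns grow to the right and rows downward; lengths in m; the calibration is good to about 2 mm. A picture is of the moment at which its call begins. There is no depth.
- ctrl.close_job(): hands the job in; it is judged then, once.
Trained networks look in a picture, given as the dict that the camera call returned (one of the last four; its "shot" number tells which), for a name from the list of things; names that differ only in an ending like _2 or _b are one class to them, and where a whole thing is asked for, a point or a joint stands for the part that bears it (a point fixed in the world has none). Each returns a list of dicts, best first, with "conf" (0 to 1); they miss things now and then, are a little off and sometimes report something else, mostly with a low value. They report only what shows in the picture. A call takes as long as a camera call.
- ctrl.boxes_of(picture, thing): "xy" ([column, row] as shares, 0 to 1, of the picture: columns of its width, rows of its height, amid what is visible of it).
- ctrl.cut_out(picture, thing): "pixels" (420x560 bool, what is visible of it) and "xy" ([column, row] as shares, 0 to 1, of the picture: columns of its width, rows of its height, amid what is visible of it).
The state is a dict: "clock": time; "joint_pos": joint angles; "qvel": joint speeds; "tau": joint torques, N m; "tool_pos": TCP position; "orientation": TCP orientation; "force": force on the tool from outside, world axes, zero at the start; "moment": the same for the moment, N m; "opening": finger opening in m; "gripper_force": force on a finger pad.
Only numpy, scipy, OpenCV 4.12 (cv2) and the standard library are available. Lean on these libraries where they do the work, as an engineer would, in place of code of your own. Each camera call takes 0.05 s, during which the arm holds its last target. There are 200 camera calls.

## Task

On the filing jig, first fold the red-balled cam lever fully over, down to its stop away from the robot, to lock the blue clamp head where it stands on its bar. Then turn the black thumbscrew clockwise until it seats, back it off a quarter turn so that the bright strip can just slide beneath it, and finish while still gripping the screw there. Do not shift the head along its bar, and leave the tin, the grinding disc and the file where they lie.

Things in the scene. Friction and masses are not known exactly. Their poses are not given: they have to be found in the camera images.
- jig: Fixed green filing jig: bed 200 x 300 (along y) x 12 mm, from x = -125 to +75 mm; a steel bar 30 mm wide along y at x = 0, top 50 mm up, end blocks 52 mm high at y = +/-137 mm; a bright strip along y at x = -85 mm. Origin on the work surface under the bar's middle; x points away from the robot (yaw up to 0.3 rad either way), z up.
- lever_pivot (a point): The cam lever's pivot, 62 mm up, over the bar's middle line; hinge axis = the jig's y. It moves with the blue clamp head (70 mm long along the bar, up to 73 mm high), which starts up to 35 mm either side of the bar's middle and slides along y with 6 N friction while the lever is up; the lever fully over holds it fast.
- lever_ball (a point): Centre of the red ball, 24 mm across, at the end of the cam lever, 95 mm from the pivot, on a steel stem 10 mm thick. With the lever up it stands about 157 mm above the work surface; with the lever fully over it is about 78 mm up and 94 mm from the pivot towards the jig's +x (away from the robot).
- lever (a joint): Angle of the cam lever, rad: 0 = straight up (free), growing as it folds towards the jig's +x; 1.4 = fully over at its stop (locked). Starts at 0 to 0.25; stiff: takes about 2 N at the ball, rising to about 5 N from 0.8 on as the cam bites; stays where it is left.
- wing: Black thumbscrew grip: upright bar 44 mm long (own x), 13 mm thick (own y), 34 mm high, on a black flange 42 mm across; a white line on top points along its own -x. Origin on the screw's vertical axis at the grip's underside, 70 mm up, 85 mm from the lever pivot towards the jig's -x. The blue arm below, 68 mm across, is 56 mm high. It does not rise or sink as it turns.
- wing_grip (a point): Point on the thumbscrew's axis half-way up the black grip, 88 mm above the work surface, axes as the grip's: pinch here, across the 13 mm thickness.
- screw (a joint): How far the screw is backed off its seat, rad: 0 = seated (hard stop; white line over the red dot on the blue arm, pointing to the jig's -x), growing anticlockwise seen from above; 1.571 = a quarter turn off (line over the white dot, to the jig's -y). Starts at 1.0 to 2.6, takes about 0.06 N m to turn, stays where it is left.
- tin: Loose yellow parts tin, 79 x 114 x 42 mm, beside the jig on its +y side; leave it alone. Origin under its centre.
- disc: Loose red-brown grinding disc, 116 mm across, 8 mm thick, steel centre, beside the jig on its -y side; leave it alone. Origin under its centre.
- file: Loose flat file, 285 mm long, 28 mm high, with a wooden handle, lying beyond the jig roughly along the jig's y; leave it alone. Origin under it, where handle and blade meet; blade along its x.

How it is judged (in metres and radians):
On the way, in this order (a step that is already met when the one before it is completed fails the run):
1. the cam lever is folded fully over, locking the head (value of joint lever above 1.25 rad), for 0.2 s.
2. with the lever still locked, the thumbscrew is seated (value of joint screw below 0.08 rad and value of joint lever above 1.25 rad), for 0.2 s.
At the end, for the whole second after the job is handed in: The screw stands still a quarter turn (1.571 +/- 0.2 rad) off its seat and the fingers still grip it (over 2 N); the lever is fully over (above 1.25 rad); the head is within 12 mm and each bystander within 20 mm of where it started (value of joint screw between 1.371 and 1.771 rad and velocity of joint screw between -0.1 and 0.1 rad/s and contact force between the fingers and wing above 2 N and value of joint lever above 1.25 rad and distance of lever_pivot from where it was at the start of the episode below 0.012 m and distance of each of tin, disc, file from where it was at the start of the episode below 0.02 m); the arm keeps its last pose, push and grip.
It fails at once if the clamp head is shifted along its bar by more than 12 mm (distance of lever_pivot from where it was at the start of the episode above 0.012 m).
It fails at once if the tin, the disc or the file is displaced by more than 20 mm (distance of any of tin, disc, file from where it was at the start of the episode above 0.02 m).
It also fails if it takes over 67 s, if anything falls off the work surface, if the arm or the gripper's body presses on something with over 40 N, if the wrist force passes 120 N, or if a joint passes its speed limit or range.

## Working session

There is one attempt and no reset: what is moved stays moved. The work goes in short steps, Python scripts to look and compute and a tool call to move; the robot and the scene stay as the last step left them, time stands still between calls to the robot, and variables do not carry over. Pictures are saved under pics/ and viewed, at most 10 in all, crops included, and the job is handed in when it is done.

Besides the shell and the picture viewer there is one more tool, called after "Request:" as a command line: name --argument value ..., lists and objects as JSON in quotes. send_rows: Moves the arm, as the interface text tells. Shift numbers are shares of 800 mm and turn numbers shares of 90 degrees, none past 1 either way. Its arguments: {"type":"object","properties":{"deltas":{"type":"array","items":{"type":"array"}},"gripper":{"type":"number"}},"required":["deltas"]}

```bash
mkdir -p pics; ls; cat > h.py <<'E'
import numpy as np, cv2
from plant import ctrl
def cam(s):
    h,w=s["color"].shape[:2]; f=h/2/np.tan(np.radians(s["vertical_fov"])/2)
    K=np.array([[f,0,s["cx"]],[0,f,s["cy"]],[0,0,1.]]); R=cv2.Rodrigues(np.array(s["rvec"],float))[0]
    return K,R,np.array(s["tvec"],float).reshape(3)
def ray(s,uv):
    K,R,t=cam(s); d=R.T@np.linalg.solve(K,[uv[0],uv[1],1.]); return -R.T@t,d/np.linalg.norm(d)
def at_z(s,uv,z):
    o,d=ray(s,uv); return o+d*(z-o[2])/d[2]
def tri(ss,uvs):
    A=np.zeros((3,3));b=np.zeros(3);rs=[ray(s,u) for s,u in zip(ss,uvs)]
    for o,d in rs:
        P=np.eye(3)-np.outer(d,d);A+=P;b+=P@o
    X=np.linalg.solve(A,b); return X,[float(np.linalg.norm(np.cross(d,X-o))) for o,d in rs]
def proj(s,X):
    K,R,t=cam(s); p=K@(R@np.array(X)+t); return p[:2]/p[2]
def save(n,s,crop=None,k=1):
    im=s["color"][:,:,::-1]
    if crop: a,b,c,d=crop; im=im[b:d,a:c]
    cv2.imwrite(f"pics/{n}.png",cv2.resize(im,None,fx=k,fy=k,interpolation=cv2.INTER_CUBIC))
E
python3 - <<'E'
from h import *
o=ctrl.get_obs();print(o)
S={n:ctrl.snapshot(n) for n in("side","top")}
r=np.array([560,420])
best={}
for n,s in S.items():
    save(n+"0",s); print(n,s["vertical_fov"],s["cx"],s["cy"],"cam at",ray(s,(0,0))[0].round(3))
    for t in("lever_ball","wing","wing_grip","lever_pivot","lever","jig","tin","disc","file"):
        b=ctrl.boxes_of(s,t); print(n,t,[(np.round(np.array(x["xy"])*r,1).tolist(),round(x["conf"],2)) for x in b[:2]])
        if b: best[n,t]=np.array(b[0]["xy"])*r
for t in("lever_ball","wing","wing_grip","lever_pivot","lever","tin","disc","file"):
    if ("side",t) in best and ("top",t) in best:
        print(t,tri([S["side"],S["top"]],[best["side",t],best["top",t]]))
im=np.hstack([S["side"]["color"],S["top"]["color"]])
E
```

```text
pics
{'clock': 0.0, 'joint_pos': array([ 8.53752010e+01,  2.05902202e+01,  6.32644818e-01, -2.03910011e-02,
       -7.01364150e+01, -1.65062462e+01]), 'qvel': array([-0.0083239 ,  0.06570809,  0.00208321, -0.06900257,  0.07179512,
       -0.00972498]), 'tau': array([-1.05288764e-03, -5.82715452e+01,  2.93061000e+01,  6.99717566e+00,
        6.90771107e-03, -1.56751439e-04]), 'tool_pos': array([0.24322255, 0.62923238, 0.29122689]), 'orientation': array([ 1.79904436e+02, -8.32828633e-03, -2.11379825e+01]), 'force': array([ 0.68255091, -0.89447932, -0.41545242]), 'moment': array([ 0.07958199, -0.01237249, -0.00675258]), 'gripper_force': 0.0, 'opening': 0.08786656463974717}
side 47.84176947044485 290.1596346681096 206.07221036685058 cam at [0.214 0.569 0.907]
side lever_ball [([329.5, 193.7], 0.6)]
side wing [([363.8, 218.8], 0.76), ([329.9, 193.1], 0.45)]
side wing_grip [([366.7, 220.6], 0.47)]
side lever_pivot [([344.4, 224.2], 0.77)]
side lever [([323.8, 192.6], 0.62)]
side jig [([338.7, 229.0], 0.97), ([323.9, 191.1], 0.23)]
side tin [([296.1, 319.0], 0.75)]
side disc [([385.4, 165.8
[... 447 characters left out ...]
y([ 0.59261563, -0.03495395,  0.11947525]), [0.004213148770536449, 0.0042131487705363855])
wing (array([ 0.50153915, -0.04602839,  0.09131446]), [0.0020228547076559206, 0.0020228547076558572])
lever_pivot (array([ 0.54345949, -0.04551859,  0.03818308]), [0.0011799006702883342, 0.0011799006702883559])
lever (array([ 0.59423356, -0.02467094,  0.13013813]), [0.0017624057575160485, 0.0017624057575160656])
tin (array([0.48517881, 0.20458195, 0.01507759]), [0.001995099867837845, 0.0019950998678379185])
disc (array([ 0.58080217, -0.29983225,  0.01185365]), [0.004577504650645262, 0.00457750465064522])
file (array([ 0.79772188, -0.04243898,  0.00460357]), [0.004518388169600151, 0.004518388169599896])
```

```bash
python3 - <<'E'
import cv2,numpy as np
a=cv2.imread("pics/side0.png")[130:350,220:440];b=cv2.imread("pics/top0.png")[130:350,210:430]
f=lambda x,k:cv2.resize(x,None,fx=k,fy=k,interpolation=cv2.INTER_CUBIC)
cv2.imwrite("pics/a.png",np.hstack([f(a,400/220),f(b,400/220)]))
E
```

```text
(no output)
```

View pics/a.png

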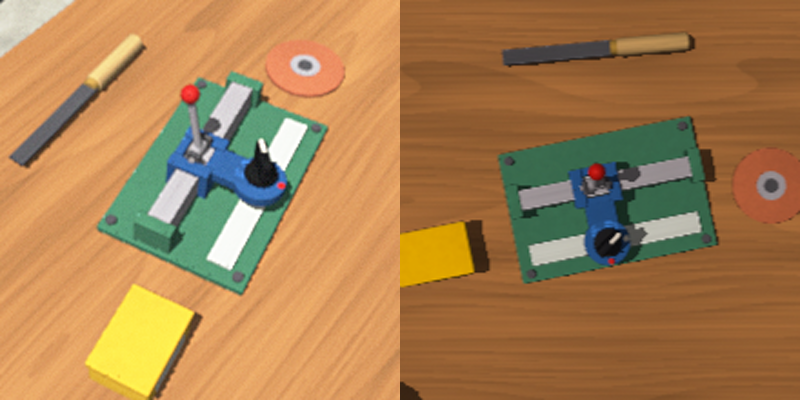

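```bash
python3 - <<'E'
from h import *
S={n:ctrl.snapshot(n) for n in("side","top")}
C={}
for n,(x0,y0,x1,y1) in dict(side=(310,170,345,200),top=(305,210,330,235)).items():
    c=S[n]["color"].astype(int); m=(c[...,0]>130)&(c[...,1]<70)&(c[...,2]<70); k=np.zeros_like(m);k[y0:y1,x0:x1]=1
    v,u=np.nonzero(m&k);C[n]=((u.min()+u.max())/2,(v.min()+v.max())/2);print(n,len(u),C[n],u.max()-u.min()+1)
print("ball",tri([S["side"],S["top"]],[C["side"],C["top"]]))
s=S["top"];c=s["color"].astype(int)
px=np.array([[500,155],[690,117],[717,242],[526,281]])-[400,0]
px=px/1.818+[210,130]
W=np.array([at_z(s,p,.012) for p in px]);print("corners",W.round(3).tolist())
ex=((W[0]+W[1])-(W[2]+W[3]))/2;ey=((W[0]+W[3])-(W[1]+W[2]))/2
print(np.linalg.norm(ex),np.linalg.norm(ey),np.degrees(np.arctan2(ex[1],ex[0])),np.degrees(np.arctan2(-ey[0],ey[1])))
m=(c[...,1]>c[...,0]+20)&(c[...,1]>c[...,2]+10); m=m.astype(np.uint8)
n,l,st,_=cv2.connectedComponentsWithStats(m);i=1+np.argmax(st[1:,4])
r=cv2.minAreaRect(np.argwhere(l==i)[:,::-1].astype(np.float32));print(r)
B=np.array([at_z(s,p,.012) for p in cv2.boxPoints(r)]);print("rect",B.round(3).tolist())
yaw=[np.degrees(np.arctan2(*(B[(k+1)%4]-B[k])[1::-1])) for k in range(4)];print(yaw,[np.linalg.norm(B[k+1]-B[k]) for k in range(3)])
save("wing",s,(300,240,345,285),8)
save("wing2",S["side"],(335,190,390,245),8)
im=np.hstack([cv2.resize(cv2.imread(f"pics/{q}.png"),(400,400)) for q in("wing","wing2")]);cv2.imwrite("pics/w.png",im)
E
```

```text
side 72 (np.float64(324.5), np.float64(181.5)) 10
top 48 (np.float64(317.0), np.float64(224.0)) 7
ball (array([ 0.60114288, -0.02993871,  0.15708798]), [0.0005174288957414893, 0.0005174288957413596])
corners [[0.629, 0.106, 0.012], [0.685, -0.184, 0.012], [0.495, -0.221, 0.012], [0.439, 0.068, 0.012]]
0.1941213966813488 0.29515339359571774 11.215937922857874 10.955603636610553
((323.93951416015625, 239.35604858398438), (72.02906799316406, 108.94702911376953), 78.51800537109375)
rect [[0.63, 0.111, 0.012], [0.688, -0.186, 0.012], [0.493, -0.222, 0.012], [0.436, 0.072, 0.012]]
[np.float64(-78.99425118280955), np.float64(-169.61139608618967), np.float64(101.0199049661365), np.float64(11.164269594964242)] [np.float64(0.30214552152908764), np.float64(0.19816372165700483), np.float64(0.29946267302487023)]
```

View pics/w.png

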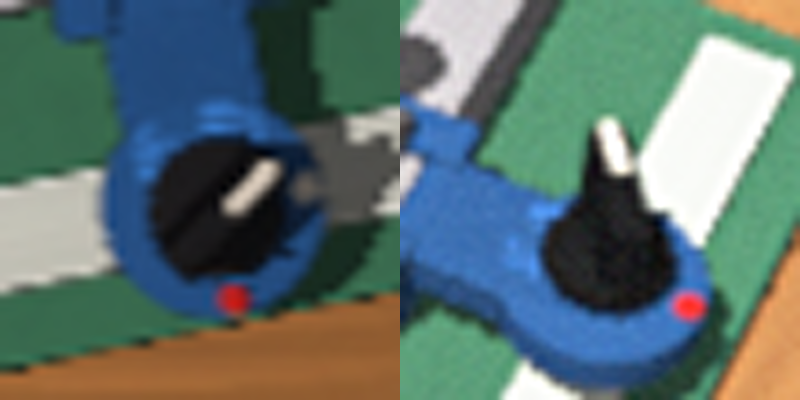

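The pictures show the lever up, with the red ball at side (324.5, 181.5) and top (317, 224). That puts the ball at (0.601, -0.030, 0.157). Jig yaw is about 11°, and the white line on the thumbscrew is about 2.2 rad off its seat. My plan is to grip the ball across jig y and carry it along the arc.

```bash
cat >> h.py <<'E'
from scipy.spatial.transform import Rotation as Ro
def to(p,yaw=None,ref=None):
    """shares for a grasp-point target p (world) and yaw, from measured pose"""
    o=ctrl.get_obs(); R=Ro.from_euler("xyz",o["orientation"],degrees=True).as_matrix()
    d=R.T@(np.array(p)-[0,0,-.047]-o["tool_pos"])
    t=0 if yaw is None else -((yaw-o["orientation"][2]+180)%360-180)/90
    print("t",round(o["clock"],2),"tool",o["tool_pos"].round(4),"yaw",o["orientation"].round(1),"shares",(d/.8).round(4),"turn",round(t,4),"dist",np.linalg.norm(d).round(3))
E
python3 -c "
from h import *
to((.601,-.03,.235),11)"
```

```text
t 1.1 tool [0.2433 0.6296 0.2922] yaw [180.   -0.  -21.1] shares [0.7142 0.6079 0.0127] turn -0.357 dist 0.75
```

Request:
send_rows --deltas '[[[0.039,0.033,0],-0.07],[[0.078,0.066,0],-0.14],[[0.117,0.099,0],-0.21],[[0.156,0.132,0],-0.28],[[0.195,0.165,0],-0.357]]' --gripper 0.8

```text
clock: 1.52
tool_pos: [0.3418, 0.4485, 0.2923]
orientation: [-180.0, -0.0, 11.3]
force: [1.8, 1.2, 0.2]
opening: 0.0705
gripper_force: 0.0
```

```bash
python3 -c "
from h import *
to((.601,-.03,.235),11)"
```

```text
t 1.52 tool [0.3418 0.4485 0.2923] yaw [-180.    -0.    11.3] shares [0.2002 0.6502 0.0127] turn 0.0037 dist 0.544
```

Request:
send_rows --deltas '[[[0.015,0.049,0],0],[[0.03,0.098,0],0],[[0.045,0.147,0],0],[[0.06,0.196,0],0],[[0.075,0.245,0],0]]'

```text
clock: 1.93
tool_pos: [0.438, 0.2674, 0.2926]
orientation: [-180.0, -0.0, 11.0]
force: [-0.0, -0.5, -0.4]
opening: 0.0703
gripper_force: 0.0
```

Request:
send_rows --deltas '[[[0.015,0.049,0],0],[[0.03,0.098,0],0],[[0.045,0.147,0],0],[[0.06,0.196,0],0],[[0.075,0.245,0],0]]'

```text
clock: 2.35
tool_pos: [0.5344, 0.0864, 0.2926]
orientation: [-180.0, -0.1, 11.0]
force: [0.4, 0.2, 0.6]
opening: 0.0703
gripper_force: 0.0
```

Request:
send_rows --deltas '[[[0.015,0.049,0],0],[[0.03,0.098,0],0],[[0.045,0.147,0],0],[[0.05,0.158,0.01],0],[[0.05,0.158,0.012],0]]'

```text
clock: 2.77
tool_pos: [0.5979, -0.0309, 0.281]
orientation: [180.0, 0.1, 10.8]
force: [0.1, -0.0, -0.9]
opening: 0.0702
gripper_force: 0.0
```

```bash
python3 - <<'E'
from h import *
to((.601,-.03,.235),11)
s=ctrl.snapshot("side");save("c",s,(250,120,430,260),4)
to((.601,-.03,.157),11)
E
```

```text
t 2.77 tool [ 0.5979 -0.0309  0.281 ] yaw [1.80e+02 1.00e-01 1.08e+01] shares [ 0.004  -0.0004 -0.0013] turn -0.0026 dist 0.003
t 2.82 tool [ 0.5971 -0.0296  0.281 ] yaw [-1.80e+02  1.00e-01  1.08e+01] shares [0.0049 0.0015 0.0962] turn -0.002 dist 0.077
```

View pics/c.png

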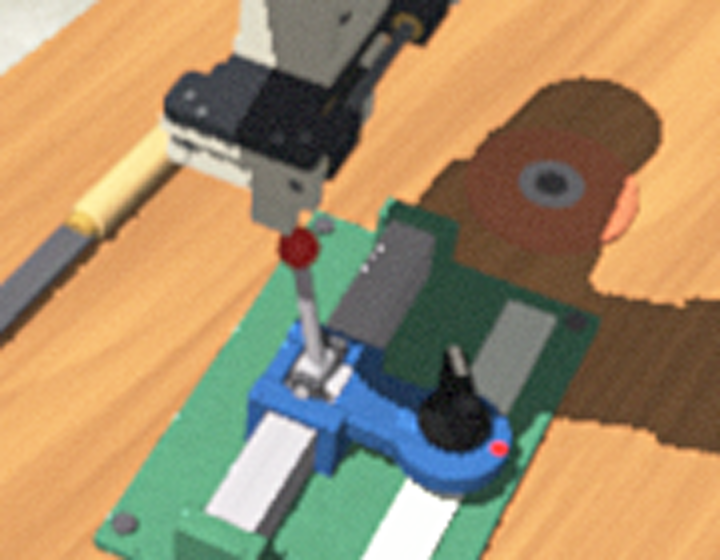

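The gripper hangs above the ball (crop 298, 247), with the open fingers on either side along jig y. Next I lower it and grip.

Request:
send_rows --deltas '[[[0.004,0.001,0.03],0],[[0.004,0.001,0.06],0],[[0.004,0.001,0.09],0],[[0.004,0.001,0.096],0],[[0.004,0.001,0.096],0]]'

```text
clock: 3.23
tool_pos: [0.5994, -0.0275, 0.2046]
orientation: [180.0, 0.2, 11.1]
force: [-0.1, 1.0, 1.0]
opening: 0.0704
gripper_force: 0.0
```

```bash
python3 - <<'E'
from h import *
to((.601,-.03,.157),11)
s=ctrl.snapshot("side");save("d",s,(270,130,410,235),5)
E
```

```text
t 3.23 tool [ 0.5994 -0.0275  0.2046] yaw [180.    0.2  11.1] shares [0.0013 0.0034 0.0007] turn 0.0007 dist 0.003
```

View pics/d.png

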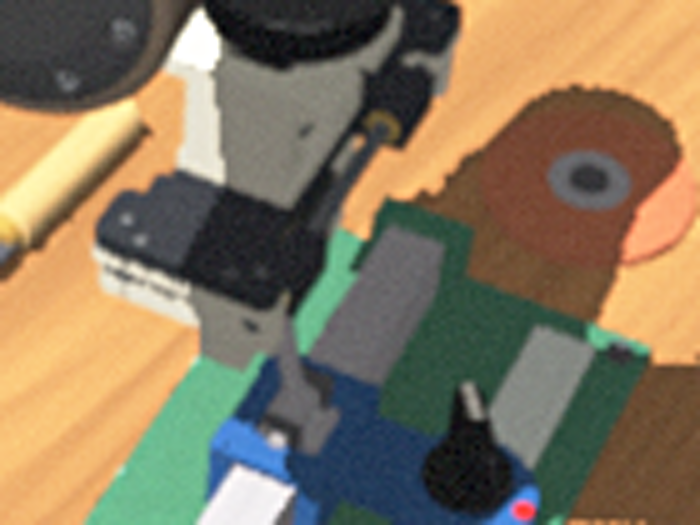

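The ball is hidden between the fingers, and the stem shows just below at (290, 370). I centre 2.5 mm, then close.

Request:
send_rows --deltas '[[[0.001,0.003,0],0],[[0.001,0.003,0],0],[[0.001,0.003,0],0],[[0.001,0.003,0],0],[[0.001,0.003,0],0]]' --gripper 0.4

```text
clock: 3.7
tool_pos: [0.602, -0.0305, 0.2064]
orientation: [-180.0, -0.1, 11.0]
force: [-0.4, -0.2, 0.8]
opening: 0.0421
gripper_force: 0.0
```

Request:
send_rows --deltas '[[[0,0,0],0],[[0,0,0],0],[[0,0,0],0],[[0,0,0],0],[[0,0,0],0]]' --gripper 0.2

```text
clock: 4.12
tool_pos: [0.6018, -0.0308, 0.2058]
orientation: [180.0, 0.0, 11.0]
force: [0.4, -1.9, 0.7]
opening: 0.0221
gripper_force: 30.0
```

```bash
python3 - <<'E'
from h import *
o=ctrl.get_obs();print(o["force"].round(2),o["opening"],o["gripper_force"])
to((.601,-.03,.157),11)
a0=0.2;piv=np.array([.601,-.03,.157])
for a in np.linspace(a0,1.40,11)[1:]:
    print(round(a,2),(.095*(np.sin(a)-np.sin(a0))/.8).round(4),(.095*(np.cos(a0)-np.cos(a))/.8).round(4))
E
```

```text
[ 0.4  -1.94  0.73] 0.022117399044268977 30.000141263008118
t 4.12 tool [ 0.6018 -0.0308  0.2058] yaw [180.   0.  11.] shares [-0.0008 -0.0012  0.0023] turn -0.0 dist 0.002
0.32 0.0138 0.0037
0.44 0.027 0.0089
0.56 0.0395 0.0158
0.68 0.0511 0.024
0.8 0.0616 0.0336
0.92 0.0709 0.0444
1.04 0.0788 0.0563
1.16 0.0853 0.069
1.28 0.0902 0.0823
1.4 0.0934 0.0962
```

Request:
send_rows --deltas '[[[0.014,0,0.004],0],[[0.027,0,0.009],0],[[0.04,0,0.016],0],[[0.051,0,0.024],0],[[0.062,0,0.034],0]]'

```text
clock: 4.53
tool_pos: [0.6521, -0.021, 0.1782]
orientation: [180.0, -0.1, 11.0]
force: [-0.2, -3.8, 3.5]
opening: 0.0223
gripper_force: 30.0
```

```bash
python3 - <<'E'
from h import *
o=ctrl.get_obs();print(o["force"].round(2),o["opening"],o["gripper_force"])
ex=np.array([.982,.191,0]);ey=np.array([-.191,.982,0]);d=o["tool_pos"]-[.6018,-.0308,.2058];print(d@ex,d@ey,d[2])
save("e",ctrl.snapshot("side"),(250,120,410,240),5)
E
```

```text
[-0.19 -3.77  3.47] 0.022308869737890855 30.00058203935623
0.051269017348447035 1.4157139957195891e-05 -0.027586828270586533
```

View pics/e.png

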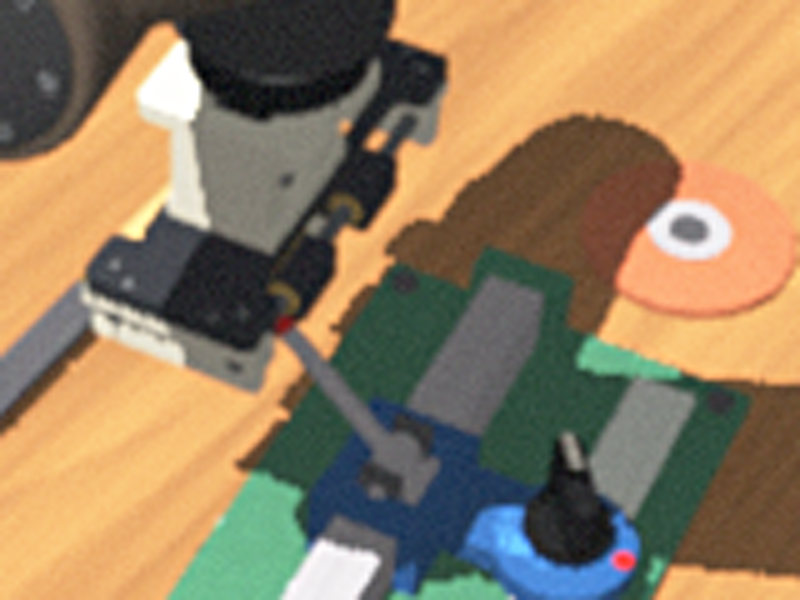

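The lever follows: the ball shows at (285, 325), still between the fingers, and the head has not moved. I carry on down to the stop.

Request:
send_rows --deltas '[[[0.009,0,0.011],0],[[0.017,0,0.023],0],[[0.024,0,0.035],0],[[0.029,0,0.049],0],[[0.032,0,0.062],0]]'

```text
clock: 5.0
tool_pos: [0.6779, -0.0159, 0.1287]
orientation: [180.0, -0.2, 11.0]
force: [2.4, -3.4, 5.9]
opening: 0.022
gripper_force: 30.0
```

Request:
send_rows --deltas '[[[0,0,0.001],0],[[0,0,0.002],0],[[0,0,0.002],0],[[0,0,0.002],0],[[0,0,0.002],0]]'

```text
clock: 5.42
tool_pos: [0.6779, -0.0159, 0.1266]
orientation: [180.0, -0.2, 11.0]
force: [6.5, -3.7, -2.2]
opening: 0.0219
gripper_force: 30.0
```

```bash
python3 - <<'E'
from h import *
o=ctrl.get_obs();print(o["force"].round(2),o["opening"],o["gripper_force"])
s=ctrl.snapshot("side");save("f",s,(230,120,390,240),5)
E
```

```text
[ 6.53 -3.7  -2.25] 0.021921744079364654 29.999796152114868
```

View pics/f.png

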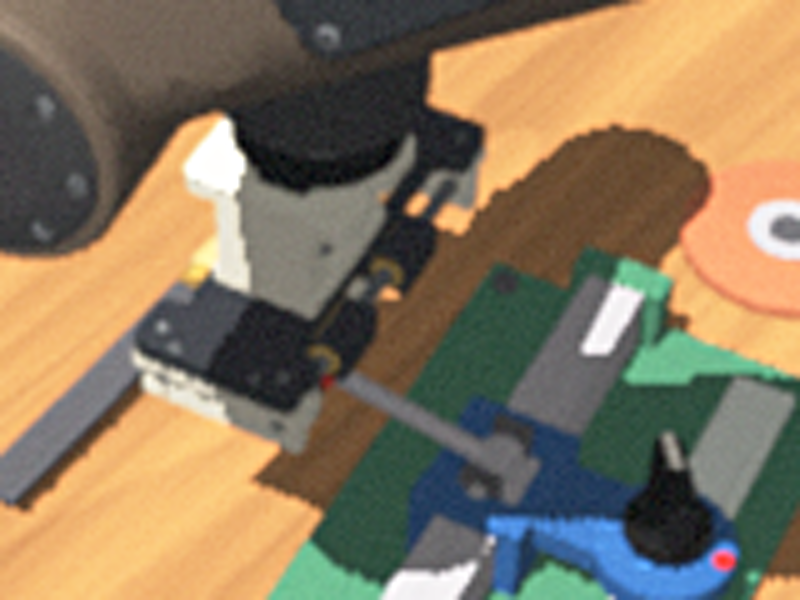

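The lever lies nearly flat, with the ball at (328, 382). I press a little further to feel the stop.

Request:
send_rows --deltas '[[[0,0,0.001],0],[[0,0,0.002],0],[[0,0,0.003],0],[[0,0,0.004],0],[[0,0,0.004],0]]'

```text
clock: 5.88
tool_pos: [0.6783, -0.0159, 0.1247]
orientation: [180.0, -0.3, 11.0]
force: [4.5, -4.0, 6.3]
opening: 0.0226
gripper_force: 30.0
```

Request:
send_rows --deltas '[[[0,0,0.001],0],[[0,0,0.002],0],[[0,0,0.003],0],[[0,0,0.004],0],[[0,0,0.005],0]]'

```text
clock: 6.3
tool_pos: [0.6787, -0.0159, 0.1231]
orientation: [179.9, -0.4, 11.1]
force: [-2.8, -2.6, 22.5]
opening: 0.022
gripper_force: 30.0
```

22 N means the lever is on its stop. I release and rise.

Request:
send_rows --deltas '[[[0,0,-0.004],0],[[0,0,-0.004],0],[[0,0,-0.004],0],[[0,0,-0.004],0],[[0,0,-0.004],0]]' --gripper 0.5

```text
clock: 6.72
tool_pos: [0.6752, -0.0159, 0.1222]
orientation: [-180.0, 0.1, 11.0]
force: [-0.6, 0.5, 0.6]
opening: 0.043
gripper_force: 0.0
```

Request:
send_rows --deltas '[[[0,0,-0.04],0],[[0,0,-0.08],0],[[0,0,-0.12],0],[[0,0,-0.14],0],[[0,0,-0.14],0]]'

```text
clock: 7.13
tool_pos: [0.6775, -0.0158, 0.2401]
orientation: [180.0, -0.4, 11.0]
force: [1.1, -0.6, 0.5]
opening: 0.0438
gripper_force: 0.0
```

Request:
send_rows --deltas '[[[-0.04,0.01,0],0.07],[[-0.08,0.02,0],0.14],[[-0.12,0.03,0],0.21],[[-0.14,0.04,0],0.28],[[-0.16,0.08,0],0.36]]'

```text
clock: 7.55
tool_pos: [0.5602, -0.1019, 0.2349]
orientation: [-180.0, 0.1, -21.5]
force: [1.0, -1.1, 0.2]
opening: 0.0435
gripper_force: 0.0
```

```bash
python3 - <<'E'
from h import *
S={n:ctrl.snapshot(n) for n in("side","top")}
r=np.array([560,420]);B={}
for n in S:
  for t in("lever_ball","wing"):
    b=ctrl.boxes_of(S[n],t);print(n,t,[(np.round(np.array(x["xy"])*r,1).tolist(),round(x["conf"],2)) for x in b[:2]])
  p=[proj(S[n],q) for q in((.675,-.015,.078),(.4995,-.0495,.104))];print(n,np.round(p,1).tolist())
a=cv2.resize(S["side"]["color"][130:260,260:390,::-1],(400,400),interpolation=2);b=cv2.resize(S["top"]["color"][180:310,250:380,::-1],(400,400),interpolation=2)
cv2.imwrite("pics/g.png",np.hstack([a,b]))
to((.4995,-.0495,.16),-41)
E
```

```text
side lever_ball [([312.9, 204.8], 0.63)]
side wing [([366.0, 220.7], 0.67)]
side [[293.2, 193.5], [365.2, 214.6]]
top lever_ball [([309.2, 206.8], 0.43)]
top wing []
top [[309.5, 196.8], [324.1, 264.0]]
t 7.85 tool [ 0.5623 -0.1031  0.2348] yaw [180.    0.  -21.3] shares [-0.0974 -0.0339  0.0348] turn 0.2187 dist 0.087
```

View pics/g.png

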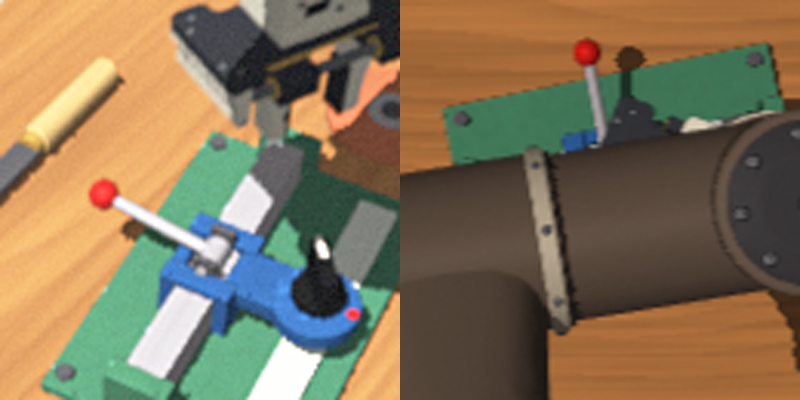

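The lever is locked: the ball at side (293.5, 193) matches the predicted fully-over point within a pixel. The wing axis at crop (324, 260) also fits the prediction. Now over the screw.

Request:
send_rows --deltas '[[[-0.04,-0.014,0],0.07],[[-0.08,-0.028,0.01],0.14],[[-0.097,-0.034,0.03],0.219],[[-0.097,-0.034,0.035],0.219],[[-0.097,-0.034,0.035],0.219]]'

```text
clock: 8.27
tool_pos: [0.4992, -0.0487, 0.2063]
orientation: [179.9, 0.1, -40.8]
force: [-0.2, 0.7, 0.3]
opening: 0.0439
gripper_force: 0.0
```

```bash
python3 - <<'E'
from h import *
s=ctrl.snapshot("side")
a=s["color"][175:255,310:410,::-1].copy();
cv2.imwrite("pics/i.png",cv2.resize(a,(750,600),interpolation=2))
to((.4995,-.0495,.092),-41)
E
```

```text
t 8.32 tool [ 0.5002 -0.0491  0.2071] yaw [180.    0.  -40.8] shares [-0.0003  0.0009  0.0851] turn 0.0022 dist 0.068
```

View pics/i.png

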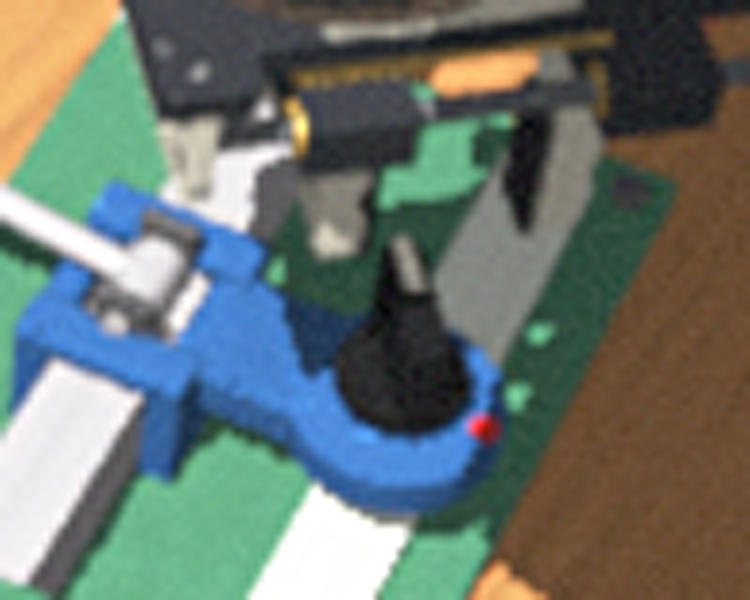

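The fingers, tips near (335, 240) and (525, 215), straddle the black grip at (405, 280). I descend and close.

Request:
send_rows --deltas '[[[0,0.001,0.025],0],[[0,0.001,0.05],0],[[0,0.001,0.075],0],[[0,0.001,0.085],0],[[0,0.001,0.085],0]]'

```text
clock: 8.73
tool_pos: [0.4991, -0.0508, 0.1378]
orientation: [179.8, 0.1, -41.0]
force: [-0.5, -0.3, 0.2]
opening: 0.044
gripper_force: 0.0
```

Request:
send_rows --deltas '[[[0,0,0],0],[[0,0,0],0],[[0,0,0],0],[[0,0,0],0],[[0,0,0],0]]' --gripper 0

```text
clock: 9.15
tool_pos: [0.4997, -0.0503, 0.1401]
orientation: [-179.9, -0.0, -41.1]
force: [-0.3, -0.3, -1.1]
opening: 0.0161
gripper_force: 0.0
```

Request:
send_rows --deltas '[[[0,0,0],0],[[0,0,0],0],[[0,0,0],0],[[0,0,0],0],[[0,0,0],0]]'

```text
clock: 9.57
tool_pos: [0.4999, -0.0501, 0.1401]
orientation: [-179.9, -0.1, -41.0]
force: [-0.5, 2.9, 5.3]
opening: 0.0132
gripper_force: 29.7
```

```bash
python3 - <<'E'
from h import *
o=ctrl.get_obs();print(o["force"].round(2),o["moment"].round(2),o["opening"],o["gripper_force"])
to((.4995,-.0495,.092),-169)
E
```

```text
[-0.45  2.93  5.29] [1.03 0.28 0.01] 0.013157072266022566 29.730131328105927
t 9.57 tool [ 0.4999 -0.0501  0.1401] yaw [-1.799e+02 -1.000e-01 -4.100e+01] shares [-0.0008 -0.0003  0.0013] turn 1.4217 dist 0.001
```

Gripped at 13.2 mm, matching the 13 mm thickness. Turning clockwise.

Request:
send_rows --deltas '[[[0,0,0],0.07],[[0,0,0],0.14],[[0,0,0],0.21],[[0,0,0],0.28],[[0,0,0],0.35]]'

```text
clock: 9.98
tool_pos: [0.5002, -0.0499, 0.1401]
orientation: [-179.9, -0.0, -72.8]
force: [0.8, 4.8, 5.1]
opening: 0.0129
gripper_force: 29.9
```

Request:
send_rows --deltas '[[[0,0,0],0.07],[[0,0,0],0.14],[[0,0,0],0.21],[[0,0,0],0.28],[[0,0,0],0.35]]'

```text
clock: 10.4
tool_pos: [0.5007, -0.0498, 0.1401]
orientation: [-179.8, 0.1, -104.3]
force: [2.4, 3.7, 2.6]
opening: 0.0128
gripper_force: 29.9
```

Request:
send_rows --deltas '[[[0,0,0],0.07],[[0,0,0],0.14],[[0,0,0],0.21],[[0,0,0],0.28],[[0,0,0],0.35]]'

```text
clock: 10.82
tool_pos: [0.501, -0.05, 0.1401]
orientation: [-179.9, 0.2, -135.8]
force: [4.9, -0.2, 0.5]
opening: 0.0129
gripper_force: 29.9
```

Request:
send_rows --deltas '[[[0,0,0],0.05],[[0,0,0],0.1],[[0,0,0],0.15],[[0,0,0],0.2],[[0,0,0],0.2]]'

```text
clock: 11.23
tool_pos: [0.5012, -0.0502, 0.1401]
orientation: [-179.9, 0.2, -153.8]
force: [5.4, -0.8, -1.0]
opening: 0.0129
gripper_force: 29.9
```

```bash
python3 - <<'E'
from h import *
o=ctrl.get_obs();print(o["force"].round(2),o["moment"].round(2),o["opening"],o["gripper_force"])
to((.4995,-.0495,.092),-169)
E
```

```text
[ 5.41 -0.8  -0.96] [-0.34 -2.03 -0.05] 0.01292303570209856 29.87395316362381
t 11.23 tool [ 0.5012 -0.0502  0.1401] yaw [-179.9    0.2 -153.8] shares [0.0015 0.0018 0.0014] turn 0.1689 dist 0.002
```

Request:
send_rows --deltas '[[[0,0,0],0.03],[[0,0,0],0.06],[[0,0,0],0.09],[[0,0,0],0.12],[[0,0,0],0.12]]'

```text
clock: 11.65
tool_pos: [0.5012, -0.0504, 0.1401]
orientation: [-179.9, 0.2, -164.5]
force: [6.3, -1.5, -0.6]
opening: 0.0127
gripper_force: 29.9
```

```bash
python3 - <<'E'
from h import *
print(ctrl.get_obs()["moment"].round(3))
E
```

```text
[-0.754 -2.208 -0.086]
```

Request:
send_rows --deltas '[[[0,0,0],0.02],[[0,0,0],0.03],[[0,0,0],0.04],[[0,0,0],0.05],[[0,0,0],0.05]]'

```text
clock: 12.07
tool_pos: [0.5012, -0.0504, 0.1401]
orientation: [-179.9, 0.2, -168.9]
force: [6.1, -2.3, -0.8]
opening: 0.013
gripper_force: 29.9
```

```bash
python3 - <<'E'
from h import *
print(ctrl.get_obs()["moment"].round(3))
E
```

```text
[-0.881 -2.212  0.096]
```

Request:
send_rows --deltas '[[[0,0,0],0.01],[[0,0,0],0.02],[[0,0,0],0.03],[[0,0,0],0.03],[[0,0,0],0.03]]'

```text
clock: 12.48
tool_pos: [0.5011, -0.0504, 0.1401]
orientation: [-179.9, 0.2, -171.4]
force: [5.4, -2.8, -0.7]
opening: 0.0132
gripper_force: 30.9
```

```bash
python3 - <<'E'
from h import *
print(ctrl.get_obs()["moment"].round(3))
E
```

```text
[-0.882 -1.988  0.72 ]
```

The moment about z rises to 0.72 N m, so the screw is on its seat. One more small push to confirm.

Request:
send_rows --deltas '[[[0,0,0],0.01],[[0,0,0],0.02],[[0,0,0],0.02],[[0,0,0],0.02],[[0,0,0],0.02]]'

```text
clock: 12.9
tool_pos: [0.501, -0.0505, 0.1401]
orientation: [-179.9, 0.2, -173.2]
force: [5.4, -1.3, 0.4]
opening: 0.0137
gripper_force: 31.7
```

```bash
python3 - <<'E'
from h import *
o=ctrl.get_obs();print(o["moment"].round(3),o["opening"],o["orientation"])
save("j",ctrl.snapshot("side"),(300,165,410,250),7)
E
```

```text
[-0.843 -1.813  0.818] 0.013722646206618536 [-1.79939714e+02  1.77147182e-01 -1.73219815e+02]
```

View pics/j.png

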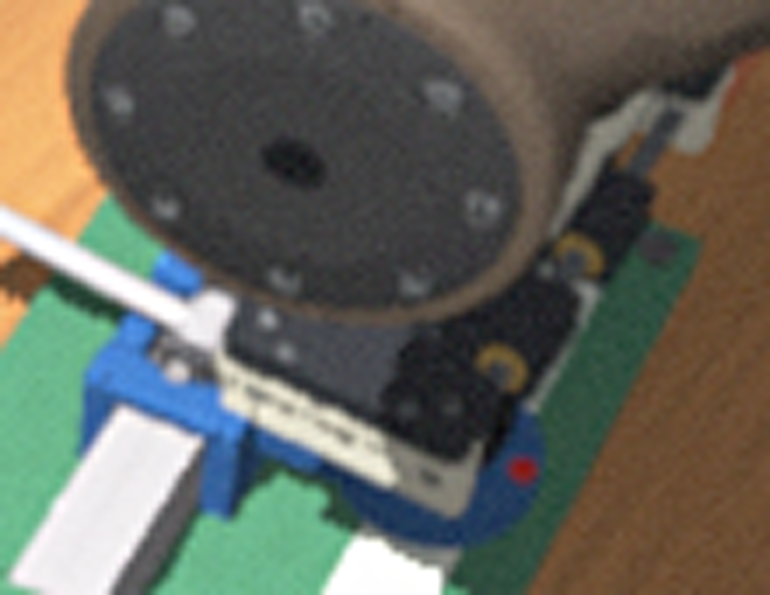

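The gripper covers the screw, but the moment and the fingers twisting open to 13.7 mm both say it is seated at about yaw -169.5°. I back off to yaw -79°.

Request:
send_rows --deltas '[[[0,0,0],-0.07],[[0,0,0],-0.14],[[0,0,0],-0.21],[[0,0,0],-0.28],[[0,0,0],-0.35]]'

```text
clock: 13.37
tool_pos: [0.5009, -0.0503, 0.1401]
orientation: [-179.9, 0.2, -141.5]
force: [4.5, -0.0, 1.8]
opening: 0.0129
gripper_force: 29.9
```

Request:
send_rows --deltas '[[[0,0,0],-0.07],[[0,0,0],-0.14],[[0,0,0],-0.21],[[0,0,0],-0.28],[[0,0,0],-0.35]]'

```text
clock: 13.78
tool_pos: [0.5006, -0.0502, 0.1401]
orientation: [-179.9, 0.1, -110.0]
force: [2.6, 1.5, 2.8]
opening: 0.0127
gripper_force: 29.9
```

Request:
send_rows --deltas '[[[0,0,0],-0.07],[[0,0,0],-0.14],[[0,0,0],-0.21],[[0,0,0],-0.28],[[0,0,0],-0.345]]'

```text
clock: 14.2
tool_pos: [0.5004, -0.0501, 0.1401]
orientation: [-179.9, -0.0, -79.0]
force: [1.3, 1.8, 4.8]
opening: 0.0128
gripper_force: 29.9
```

Request:
send_rows --deltas '[[[0,0,0],0],[[0,0,0],0],[[0,0,0],0],[[0,0,0],0],[[0,0,0],0]]'

```text
clock: 14.62
tool_pos: [0.5003, -0.0501, 0.14]
orientation: [-179.9, -0.0, -79.5]
force: [2.5, 2.8, 4.7]
opening: 0.013
gripper_force: 29.9
```

```bash
python3 - <<'E'
from h import *
o=ctrl.get_obs();print(o["moment"].round(3),o["opening"],o["gripper_force"],o["orientation"])
s=ctrl.snapshot("side");save("k",s,(270,150,400,250),6)
E
```

```text
[ 0.788 -0.855  0.081] 0.012977679501684016 29.922736287117004 [-1.79865232e+02 -7.15915625e-03 -7.95191316e+01]
```

View pics/k.png

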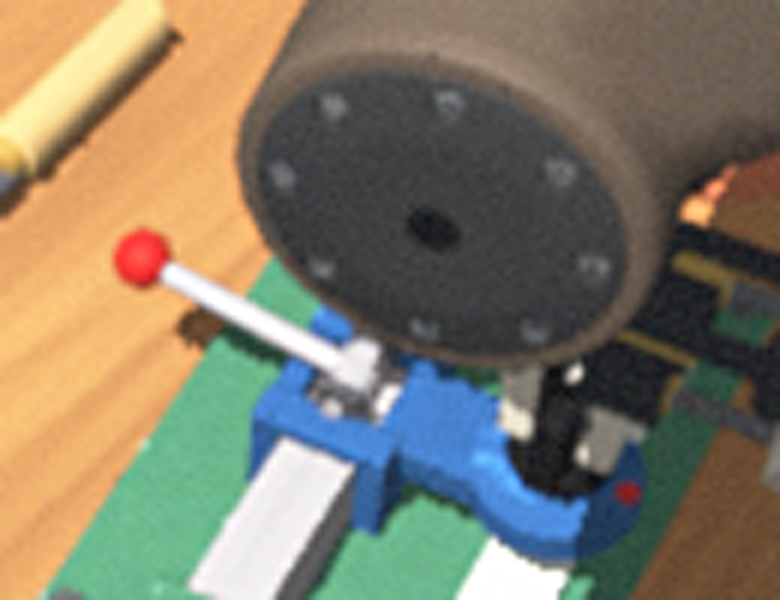

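The lever is over, with the ball at (142, 257). The screw is held between the fingers at (560, 430), with its line along jig -y. Handing in.

```bash
python3 -c "
from plant import ctrl
print(ctrl.close_job())"
```

```text
the job is handed in; nothing more can be done
None
```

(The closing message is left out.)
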